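Close up the microscope's illuminator box

ROBOT

A 6-joint arm with a two-finger parallel gripper is mounted at the origin on the work surface. World frame = base frame: x ahead of the robot, y to its left, z up, the work surface at z = 0. Lengths are in m, angles in rad, forces in N, time in s.
With the tool pointing down it reaches from about 0.375 to 0.9 m from the base axis. Payload 3.1 kg.
Tool frame: the origin (TCP) lies on the centre line of the jaws, within the pads' length; the fingertips stand ahead of it and the grasp point (between the pads) lies 3 mm ahead of it (robot.tip_reach is the z of the fingertips in the tool frame, in m); z points along the fingers, y is the line along which they close (so a half turn about z gives the same grasp; the last joint's range is limited). The gripper opens to 87 mm and grips with 3 to 60 N. Pads are 19 mm wide; open, the fingers measure 117 mm over their backs; the gripper's body (75 mm by 190 mm) begins 51 mm behind the grasp point.
Start: joints at [-1.315, 0.527, 1.433, -0, 1.181, -0.178], TCP at [0.263, -0.567, 0.245] pointing down, gripper open.
Joint ranges: [-3.08, 3.08], [-0.75, 2.2], [0.22, 2.44], [-1.43, 4.57], [0, 2.65], [-2.85, 2.85]. Speed limits (rad/s): [2.79, 2.79, 3.14, 3.14, 3.14, 3.14].

INTERFACE

Orientations are given as a unit quaternion [x, y, z, w].
In Python, from rig import sensors, eyes, ticket, robot gives the robot as it stands.
- The arm moves only by the tool drive_tool, never from a script. Its argument "deltas" is a list that holds one entry, the list of rows, each a list of 6 numbers: the shift along the tool's x, y, z in mm, then the turn, a rotation vector about the tool's x, y, z in rad. A call has 1 to 8 rows; each row shifts and turns the commanded pose from where the row before left it, along the tool's axes as they then stand; what a row does not reach is not made up. A row lasts 1/12 s, in which the tool goes at most 41.7 mm and 7.16 degrees, less where a joint would pass 70% of its speed; a pose out of reach is approached as far as the arm can. A call is refused whole if a number of a shift passes 41.7 or a number of a turn 0.125, either way. A call with a gripper value outside its range is refused whole. "gripper" is the opening in per cent of the stroke, from 0 (shut) to 100 (fully open), set as the call begins (left out, the last holds). The fingers move at their own pace and stop on an object; "squeeze" is the grip in N (left out, the last holds). Time passes only in rows, so rows that do not move let the fingers close. It gives the time, the measured TCP pose, the force, the opening and the grip force at its end, in the units of the state.
- sensors.get_obs(): the state, without advancing time (a new reading comes with each control period).
- eyes.camera(name): name is "side" or "top" or "wrist"; returns a dict with "img" (384x512x3 uint8, red, green, blue), "fov_y" (degrees; the focal length in pixels is half the picture's height over the tangent of half this angle, whatever the lens; pixels are square), "cx", "cy" (the principal point, pixels), "D" ([k1, k2, p1, p2, k3] as OpenCV has them; the pictures are not rectified), "xyz" and "attitude" of the camera in the world; the wrist camera has in their place "hand_eye" (4x4, takes a point from camera to tool coordinates, whose origin is the TCP and whose axes are the flange's). Camera axes: x right, y up, looking along -z (the intrinsics and any distortion apply to the point x, -y, -z); pixel columns grow to the right and rows downward; lengths in m; the calibration is good to about 2 mm. A picture is of the moment at which its call begins: read the wrist's pose just before it. There is no depth.
- ticket.hand_in(): hands the job in; it is judged then, once.
The state is a dict: "time": time; "q": joint angles; "joint_velocities": joint speeds; "joint_torque": joint torques, N m; "position": TCP position; "tool_rot": TCP orientation; "ft_force": force on the tool from outside, world axes, zero at the start; "moment": the same for the moment, N m; "grip_width": finger opening in m; "grip_force": force on a finger pad.
Only numpy, scipy, OpenCV 4.12 (cv2) and the standard library are available. Lean on these libraries where they do the work, as an engineer would, in place of code of your own. Each camera call takes 0.05 s, during which the arm holds its last target. There are 200 camera calls.

TASK

The illuminator box on the microscope bench has been left open after a filter change. First push its filter drawer fully home until it clicks into its detent; then take the loose cover by its fin, set it over the square port in the top of the box, clip legs down in the port, and press until it snaps down flush all round. Do not let go: finish while still pressing the cover down with a steady, definite push (about 10 N), and leave the other things on the bench where they are.

Things in the scene. Friction and masses are not known exactly. Their poses are not given: they have to be found in the camera images.
- box: Illuminator box, white painted metal, fixed to the bench, 150 mm (its x) x 130 mm (its y) x 80 mm high. Origin: centre of its underside, on the bench; its -x side is the front, where the drawer comes out; yaw varies. Its top is a flat sheet with a square hole, the port.
- port (a point): Centre of the 56 x 56 mm square port (hole) at the level of the box's flat top, 80 mm above the bench, over the box's centre; axes are the box's. Sheet 6 mm thick, room for the cover's legs below. Under the sheet's +y and -y edges lie sprung steel rollers along x, reaching 6 mm into the port; they roll and give way outward, and the beads of the cover's legs must ride over them.
- drawer (a joint): How far the filter drawer is open, m: 0 = fully home, starts 0.03 to 0.06 open. It slides along the box's x axis (home is towards +x) with about 1 N of friction; in the last 7 mm it needs up to about 10 N to pass a sprung detent, which then pulls it to 0, where it stops hard.
- drawer_lip (a point): Middle of the front edge of the drawer's pull lip, moving with the drawer (box's axes). Lip: dark bar 70 mm wide (y), 10 mm high, 58 mm above the bench, 16 mm out from the grey drawer front (126 mm wide, 7 to 75 mm above the bench). With the drawer home it lies 98 mm from the box's centre towards its -x. Push lip or front towards +x to close.
- cover: Loose clip-on cover, black plastic, about 110 g: plate 80 mm (its x) x 76 mm (y) x 5 mm, grip fin on top, two clip legs below. Origin: centre of the plate's underside, z up. It starts standing upright on its legs on the bench, origin 21 mm up, turned up to 35 degrees. It fits the port either way round (half turn); fully home, its origin coincides with port.
- objective: Bystander: bright metal microscope objective standing on the bench, 32 mm diameter, 44 mm high; origin under its centre.
- jar: Bystander: amber glass jar with white cap, 52 mm diameter, 70 mm high; origin under its centre.
- sample_tray: Bystander: white open tray with compartments, 60 x 90 x 30 mm, beyond the work; origin under its centre.
- seat: The box's top sheet around the port, 150 x 130 mm, fixed; origin as port. The cover's plate ends pressed on it. Lowering the cover, the rollers resist from about 14 mm above the seat with up to about 10 N in all; at about 8 mm the force drops suddenly, the rollers then pull the cover down with up to 12 N until its plate meets the sheet. Once snapped it is held in, not preloaded.
- fin (a point): Top centre of the cover's grip fin, axes the cover's. Fin 50 mm long (x), 14 mm thick (y), its top 35 mm above the plate's underside, 30 mm above the plate's top.
- legs (a point): Point on the cover midway between the lower ends of its clip legs, 21 mm below the plate's underside. The legs run along x, 50 mm long, at the +y and -y sides, with rounded beads at the bottom, 50 mm apart over the beads: 3 mm play each way in the port, legs at its +y and -y edges.
Not all that is in view belongs to the job. There is more than one size of the cover; the one meant has the size given above.

How it is judged:
On the way, in this order (a step that is already met when the one before it is completed fails the run):
1. the drawer is home at its detent, the cover not yet on (value of joint drawer below 0.0025 m), for 0.2 s.
2. the cover has snapped down flush in the port, the drawer still home (z of cover in the frame of port below 0.002 m and horizontal distance between cover and port below 0.006 m and angle between the z axis of cover and the z axis of port, either way round below 0.05 rad and angle between the x axis of cover and the x axis of port, either way round below 0.12 rad and value of joint drawer below 0.0025 m), for 0.2 s.
At the end, for the whole second after the job is handed in: The drawer is within 2.5 mm of home; the cover lies flush on the box (within 2 mm of its seat, 6 mm of the port's centre sideways, 0.05 rad of level, 0.12 rad of square); the fingers are on the cover and it is pressed onto the box's top with more than 4 N (its own weight is about 1 N), at rest (all of step 2 and contact force between cover and seat above 4 N and contact force between the fingers and cover above 2 N and linear speed of cover below 0.02 m/s); the arm keeps its last pose, push and grip.
It fails at once if the objective is pushed away by more than 30 mm or tipped (distance of objective from where it was at the start of the episode above 0.03 m or angle between objective's own z axis and vertical above 0.5 rad).
It fails at once if the jar is pushed away by more than 30 mm or tipped (distance of jar from where it was at the start of the episode above 0.03 m or angle between jar's own z axis and vertical above 0.5 rad).
It fails at once if the sample tray is pushed away by more than 30 mm or tipped (distance of sample_tray from where it was at the start of the episode above 0.03 m or angle between sample_tray's own z axis and vertical above 0.5 rad).
It also fails if it takes over 54 s, if anything falls off the work surface, if the arm or the gripper's body presses on something with over 40 N, if the wrist force passes 120 N, or if a joint passes its speed limit or range.

## Working session

There is one attempt and no reset: what is moved stays moved. The work goes in short steps, Python scripts to look and compute and a tool call to move; the robot and the scene stay as the last step left them, time stands still between calls to the robot, and variables do not carry over. Pictures are saved under pics/ and viewed, at most 10 in all, crops included, and the job is handed in when it is done.

Besides the shell and the picture viewer there is one more tool, called as name([rows], argument=value, ...), one row to a line, values as JSON. drive_tool: Moves the arm, as the interface text tells. Its arguments: {"type":"object","properties":{"deltas":{"type":"array"},"gripper":{"type":"number"},"squeeze":{"type":"number"}},"required":["deltas"]}

```bash
ls; mkdir -p pics; cat > h.py <<'E'
import numpy as np,cv2
from scipy.spatial.transform import Rotation as R
from rig import sensors,eyes,ticket,robot
def cam(n):
    o=sensors.get_obs(); c=eyes.camera(n)
    f=192/np.tan(np.radians(c['fov_y'])/2)
    c['K']=np.array([[f,0,c['cx']],[0,f,c['cy']],[0,0,1.]])
    if n=='wrist':
        H=np.array(c['hand_eye']); Rt=R.from_quat(o['tool_rot']).as_matrix()
        c['R']=Rt@H[:3,:3]; c['t']=Rt@H[:3,3]+np.array(o['position'])
    else:
        a=np.array(c['attitude']); c['R']=a if a.shape==(3,3) else R.from_quat(a).as_matrix(); c['t']=np.array(c['xyz'])
    return c
def plane(c,uv,z):
    p=cv2.undistortPoints(np.array(uv,float).reshape(-1,1,2),c['K'],np.array(c['D'],float))[:,0]
    d=np.c_[p[:,0],-p[:,1],-np.ones(len(p))]@c['R'].T
    s=(z-c['t'][2])/d[:,2]
    return c['t']+d*s[:,None]
def proj(c,X):
    q=(np.atleast_2d(X)-c['t'])@c['R']; q=q*[1,-1,-1]
    return cv2.projectPoints(q,np.zeros(3),np.zeros(3),c['K'],np.array(c['D'],float))[0][:,0]
def save(c,n): cv2.imwrite('pics/'+n,cv2.cvtColor(c['img'],cv2.COLOR_RGB2BGR))
E
python3 - <<'E'
from h import *
ims=[]
for n in ['top','side']:
    c=cam(n); print(n,c['fov_y'],c['xyz'],c['attitude'],c['D']); save(c,n+'0.png')
    np.save(n+'.npy',c,allow_pickle=True)
print(sensors.get_obs(),robot.tip_reach)
E
```

```text
pics
top 52.953753866419696 [0.52369183 0.0085014  1.37246134] [-0.01663289  0.03611004  0.71101987 -0.70204712] [0.0346555 0.        0.        0.        0.       ]
side 45.60642986336468 [0.14766113 1.08762816 0.90993247] [-0.09080819  0.45991055  0.86615918 -0.17321788] [-0.07469868  0.          0.          0.          0.        ]
{'time': 0.1, 'q': array([-1.31549444e+00,  5.28401673e-01,  1.43376216e+00, -1.85480402e-05,
        1.18136633e+00, -1.78483061e-01]), 'joint_velocities': array([ 0.00094264, -0.0019749 , -0.00247092,  0.00110085, -0.00032634,
        0.00113353]), 'joint_torque': array([ 3.36227931e-04, -4.40985775e+01, -1.77151054e+01,  6.34458172e-02,
        5.33990655e-02, -6.12280292e-05]), 'position': array([ 0.26256971, -0.56650564,  0.24365575]), 'tool_rot': array([ 9.76569673e-01,  2.15199292e-01, -4.57700736e-05, -9.67711673e-04]), 'ft_force': array([-0.15762272, -0.01640481, -0.27161394]), 'moment': array([-0.01208452, -0.05814777,  0.02461331]), 'grip_force': 0.0, 'grip_width': 0.08689097454998827} 0.022
```

View pics/top0.png

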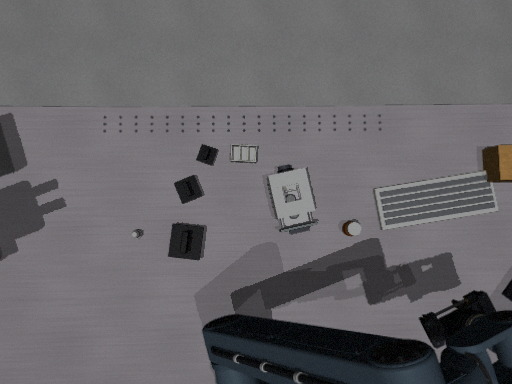

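View pics/side0.png

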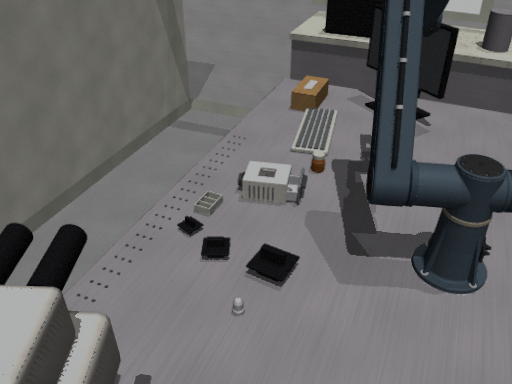

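The top view shows three black covers, at (207,155), (188,189) and (187,241). The box is at (292,198) with the drawer lip at (296,229), the jar at (352,228), the objective at (137,233) and the tray at (244,153). At about 3.5 mm/px the middle cover looks like 80 mm, so I'll measure all three.

```bash
python3 - <<'E'
from h import *
c=np.load('top.npy',allow_pickle=True).item(); im=c['img']
g=im.max(2); m=((g<50)*255).astype(np.uint8)
for n,b in dict(small=(190,140,225,170),mid=(170,172,206,206),big=(160,215,215,265)).items():
    mm=np.zeros_like(m); mm[b[1]:b[3],b[0]:b[2]]=m[b[1]:b[3],b[0]:b[2]]
    ct=max(cv2.findContours(mm,cv2.RETR_EXTERNAL,cv2.CHAIN_APPROX_NONE)[0],key=cv2.contourArea)
    P=plane(c,ct[:,0],0.026)[:,:2]*1000
    r=cv2.minAreaRect(P.astype(np.float32)); print(n,np.round(r[0],1),np.round(np.array(r[1])+3.3,1),round(r[2],1))
# box top
m=((im.min(2)>150)*255).astype(np.uint8); mm=np.zeros_like(m); mm[160:235,260:325]=m[160:235,260:325]
ct=max(cv2.findContours(mm,cv2.RETR_EXTERNAL,cv2.CHAIN_APPROX_NONE)[0],key=cv2.contourArea)
P=plane(c,ct[:,0],0.08)[:,:2]*1000
r=cv2.minAreaRect(P.astype(np.float32)); print('box',r)
print('lip',plane(c,[[296,230]],.058),'bystanders',plane(c,[[137,233],[352,228],[244,153]],.04))
a=cv2.resize(im[140:270,160:330],None,fx=4.5,fy=4.5,interpolation=cv2.INTER_CUBIC)
save(dict(img=a),'crop.png')
E
```

```text
small [767.6 130.6] [61.2 63. ] 70.0
mid [646.5 195.7] [82.2 78.6] 22.3
big [466.2 203.2] [111.5 121. ] 82.6
box ((528.7704467773438, -182.57516479492188), (0.0, 0.0), 0.0)
lip [[ 0.49843505 -0.17487014  0.058     ]] bystanders [[ 0.49595291  0.36605566  0.04      ]
 [ 0.50245079 -0.37168531  0.04      ]
 [ 0.76837063 -0.00117189  0.04      ]]
```

View pics/crop.png

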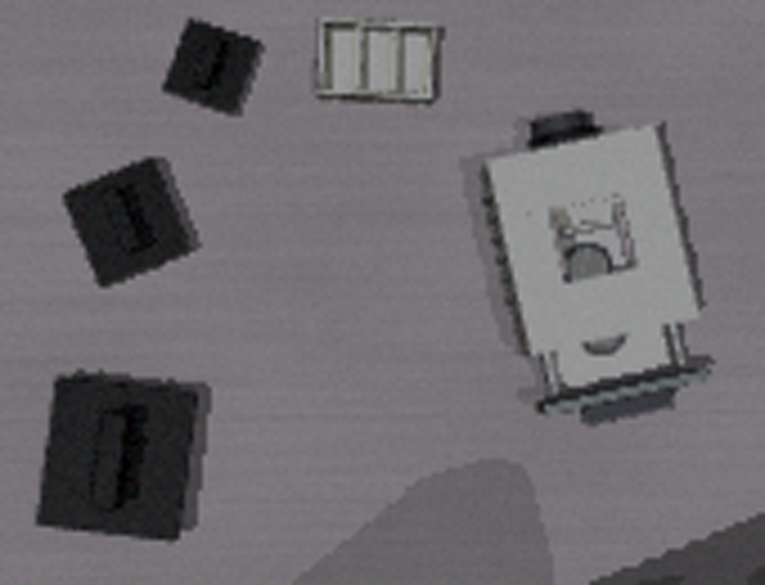

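The middle cover, at (188,189), measures 82×79 mm, so it is the one that fits 80×76. The small one is about 62 mm and the big one about 116 mm. The crop confirms that its fin is intact, with yaw about 22°. The box has yaw about 12.5° and its drawer is open towards the robot.

Next I'll go above the drawer lip for a close look.

drive_tool([
  [[25,-25,0,0,0,0.018],[25,-25,0,0,0,0.018],[25,-25,0,0,0,0.018],[25,-25,0,0,0,0.018],[25,-25,0,0,0,0.018],[25,-25,0,0,0,0.018]],
], gripper=0)

```text
time: 0.6
position: [0.3447, -0.3696, 0.2442]
tool_rot: [0.987, 0.161, -0.0, -0.001]
ft_force: [-0.1, -0.7, 0.5]
grip_width: 0.055
grip_force: 0.0
```

drive_tool([
  [[25,-25,0,0,0,0.018],[25,-25,0,0,0,0.018],[25,-25,0,0,0,0.018],[25,-25,0,0,0,0.018],[25,-25,0,0,0,0.018],[25,-25,0,0,0,0.018],[0,0,0,0,0,0],[0,0,0,0,0,0]],
])

```text
time: 1.27
position: [0.4475, -0.1842, 0.2443]
tool_rot: [0.994, 0.111, -0.0, -0.0]
ft_force: [-0.8, -0.6, -0.5]
grip_width: 0.0037
grip_force: 0.0
```

```bash
python3 - <<'E'
from h import *
c=cam('wrist'); save(c,'w1.png'); np.save('w1.npy',c,allow_pickle=True); print(c['t'],c['R'],c['fov_y'],c['hand_eye'])
E
```

```text
[ 0.53168568 -0.16532351  0.38356766] [[ 0.22056993  0.92815571  0.29979306]
 [-0.97537044  0.21026771  0.06663332]
 [-0.00119071 -0.3071066   0.95167438]] 60.765253393405615 [[ 9.07190391e-05  9.51884536e-01  3.06456885e-01  8.61985930e-02]
 [ 9.99999608e-01 -3.56333260e-04  8.10780009e-04  1.25524835e-04]
 [ 8.80969733e-04  3.06456692e-01 -9.51884195e-01 -1.39308262e-01]
 [ 0.00000000e+00  0.00000000e+00  0.00000000e+00  1.00000000e+00]]
```

View pics/w1.png

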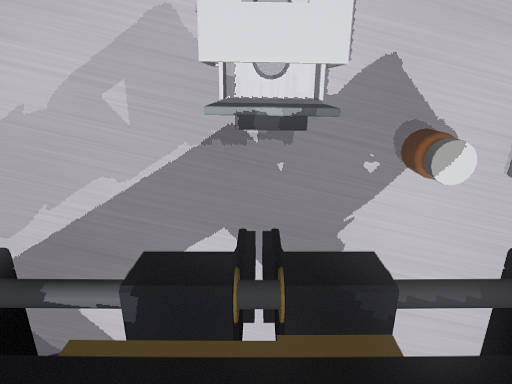

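The wrist view shows the lip's front edge at (236..307,130), the box's front top edge from (198,59) to (352,62), and the fingers at (260,240).

```bash
python3 - <<'E'
from h import *
c=np.load('w1.npy',allow_pickle=True).item()
L=plane(c,[[236,130],[307,130]],.055); B=plane(c,[[198,60],[352,62]],.08)
for n,P in (('lip',L),('front',B)):
    d=P[0]-P[1]; print(n,P[:,:2],np.hypot(*d[:2]),np.degrees(np.arctan2(-d[0],d[1])),P.mean(0))
E
```

```text
lip [[ 0.48467858 -0.15263547]
 [ 0.50030969 -0.2216109 ]] 0.07072440285437492 12.768626341045415 [ 0.49249414 -0.18712319  0.055     ]
front [[ 0.54009856 -0.10935416]
 [ 0.56807357 -0.24001128]] 0.13361842976314783 12.085139420494903 [ 0.55408606 -0.17468272  0.08      ]
```

drive_tool([
  [[0,13,30,0,0,0],[0,0,35,0,0,0],[0,0,35,0,0,0],[0,0,35,0,0,0],[0,0,25,0,0,0],[0,0,12,0,0,0],[10,0,0,0,0,0],[10,0,0,0,0,0]],
])

```text
time: 1.98
position: [0.4692, -0.1955, 0.0719]
tool_rot: [0.994, 0.107, -0.001, -0.001]
ft_force: [0.5, -0.8, 0.4]
grip_width: 0.0004
grip_force: 0.0
```

drive_tool([
  [[7,0,0,0,0,0],[7,0,0,0,0,0],[7,0,0,0,0,0],[7,0,0,0,0,0],[7,0,0,0,0,0]],
])

```text
time: 2.4
position: [0.5046, -0.1866, 0.0734]
tool_rot: [0.994, 0.109, 0.0, 0.0]
ft_force: [-0.9, -1.4, 0.0]
grip_width: 0.0003
grip_force: 0.6
```

drive_tool([
  [[3,0,0,0,0,0],[3,0,0,0,0,0],[3,0,0,0,0,0],[3,0,0,0,0,0],[2,0,0,0,0,0]],
])

```text
time: 2.82
position: [0.5157, -0.1837, 0.0726]
tool_rot: [0.994, 0.109, -0.002, -0.0]
ft_force: [-3.5, -2.3, 2.7]
grip_width: 0.0004
grip_force: 2.3
```

drive_tool([
  [[1,0,0,0,0,0],[1,0,0,0,0,0],[1,0,0,0,0,0],[1,0,0,0,0,0]],
])

```text
time: 3.15
position: [0.5189, -0.1829, 0.0724]
tool_rot: [0.994, 0.109, -0.003, -0.0]
ft_force: [-9.6, -5.0, 6.6]
grip_width: 0.0005
grip_force: 5.2
```

drive_tool([
  [[1,0,0,0,0,0],[1,0,0,0,0,0],[1,0,0,0,0,0],[0,0,0,0,0,0]],
])

```text
time: 3.48
position: [0.5192, -0.1828, 0.0725]
tool_rot: [0.994, 0.11, -0.005, -0.001]
ft_force: [-14.4, -8.8, 8.9]
grip_width: 0.0002
grip_force: 7.9
```

drive_tool([
  [[1,0,0,0,0,0],[1,0,0,0,0,0],[1,0,0,0,0,0],[0,0,0,0,0,0]],
])

```text
time: 3.82
position: [0.5194, -0.1827, 0.0725]
tool_rot: [0.994, 0.111, -0.008, -0.001]
ft_force: [-20.9, -12.9, 11.6]
grip_width: 0.0005
grip_force: 11.5
```

drive_tool([
  [[-15,0,0,0,0,0],[-20,0,0,0,0,0],[0,0,-40,0,0,0],[0,0,-40,0,0,0],[0,0,-40,0,0,0],[0,0,-30,0,0,0],[0,0,0,0,0,0],[0,0,0,0,0,0]],
], gripper=100)

```text
time: 4.48
position: [0.4945, -0.1896, 0.2246]
tool_rot: [0.994, 0.109, 0.003, 0.002]
ft_force: [-0.1, 0.6, -0.8]
grip_width: 0.0457
grip_force: 0.0
```

```bash
python3 - <<'E'
from h import *
c=cam('wrist'); save(c,'w2.png'); np.save('w2.npy',c,allow_pickle=True); o=sensors.get_obs();print(o['position'],o['tool_rot'])
E
```

```text
[ 0.49325242 -0.18885779  0.2228374 ] [9.94074304e-01 1.08699342e-01 8.07990359e-04 2.80605915e-04]
```

View pics/w2.png

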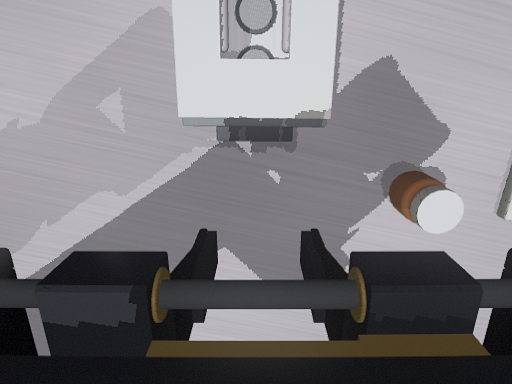

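The drawer is closed: its grey front lies against the box (row 120) and the lip ends at row 141. The port's front edge runs from (220,58) to (290,58), and the box's front top corners are at about (179,117) and (332,118).

```bash
python3 - <<'E'
from h import *
c=np.load('w2.npy',allow_pickle=True).item()
L=plane(c,[[217,141],[294,141]],.055); B=plane(c,[[179,117],[332,118]],.08); Q=plane(c,[[220,58],[290,58]],.08)
for n,P in (('lip',L),('front',B),('port',Q)):
    d=P[0]-P[1]; a=np.arctan2(-d[0],d[1]); print(n,np.hypot(*d[:2]),np.degrees(a),P.mean(0), 'dist',)
u=np.array([np.cos(np.radians(12.4)),np.sin(np.radians(12.4))])
print('centre from front',B.mean(0)[:2]+.075*u,'from port',Q.mean(0)[:2]+.028*u,'lip-dist',(B.mean(0)-L.mean(0))[:2]@u)
E
```

```text
lip 0.0728782071028657 12.455187722139033 [ 0.52962423 -0.179491    0.055     ] dist
front 0.13045116543975083 12.098418215533716 [ 0.5531966  -0.17453438  0.08      ] dist
port 0.05670759835532784 12.490501876674843 [ 0.59932287 -0.16397013  0.08      ] dist
centre from front [ 0.62644702 -0.15842923] from port [ 0.6266697  -0.15795754] lip-dist 0.024086839215913994
```

The drawer is home, with the lip 24 mm from the front. The port is at (0.6266,-0.158) with yaw 12.4°. Now to the cover.

drive_tool([
  [[17,-26.5,0,0,0,-0.0145],[17,-26.5,0,0,0,-0.0145],[17,-26.5,0,0,0,-0.0145],[17,-26.5,0,0,0,-0.0145],[17,-26.5,0,0,0,-0.0145],[17,-26.5,0,0,0,-0.0145]],
], gripper=60)

```text
time: 5.03
position: [0.5508, -0.0077, 0.22]
tool_rot: [0.988, 0.152, -0.002, -0.001]
ft_force: [0.4, -0.3, -0.4]
grip_width: 0.0522
grip_force: 0.0
```

drive_tool([
  [[17,-26.5,0,0,0,-0.0145],[17,-26.5,0,0,0,-0.0145],[17,-26.5,0,0,0,-0.0145],[17,-26.5,0,0,0,-0.0145],[17,-26.5,0,0,0,-0.0145],[17,-26.5,0,0,0,-0.0145],[0,0,0,0,0,0],[0,0,0,0,0,0]],
])

```text
time: 5.7
position: [0.5933, 0.176, 0.2198]
tool_rot: [0.981, 0.196, -0.002, -0.0]
ft_force: [0.1, 0.1, -0.0]
grip_width: 0.0521
grip_force: 0.0
```

```bash
python3 - <<'E'
from h import *
c=cam('wrist'); save(c,'w3.png'); np.save('w3.npy',c,allow_pickle=True); o=sensors.get_obs();print(o['position'],o['tool_rot'])
E
```

```text
[0.59327954 0.17467257 0.22010116] [ 9.80723829e-01  1.95386112e-01 -2.24435651e-03 -4.02907757e-05]
```

View pics/w3.png

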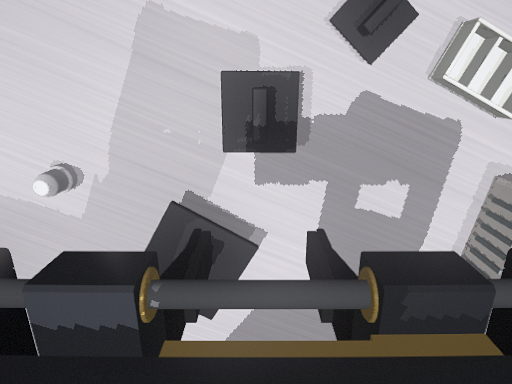

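The cover's plate has corners at (221,71), (300,71), (297,152) and (224,152), with the fin around (260,105). The small cover is at (375,20) and the big one at (200,240).

```bash
python3 - <<'E'
from h import *
c=np.load('w3.npy',allow_pickle=True).item()
g=c['img'].max(2); m=((g<75)*255).astype(np.uint8); mm=np.zeros_like(m); mm[50:165,205:312]=m[50:165,205:312]
mm=cv2.morphologyEx(mm,cv2.MORPH_OPEN,np.ones((7,7)))
for n,P in (('corners',[[221,71],[300,71],[297,152],[224,152]]),):
    W=plane(c,P,.026)[:,:2]*1000; r=cv2.minAreaRect(W.astype(np.float32)); print(r,W)
    print('edges yaw',[np.degrees(np.arctan2(*(W[i]-W[j])[::-1])) for i,j in ((0,3),(1,2))], [np.degrees(np.arctan2(*(W[i]-W[j])[::-1]))+90 for i,j in ((1,0),(2,3))])
ct=max(cv2.findContours(mm,cv2.RETR_EXTERNAL,cv2.CHAIN_APPROX_NONE)[0],key=cv2.contourArea)
W=plane(c,ct[:,0],.026)[:,:2]*1000; print('mask',cv2.minAreaRect(W.astype(np.float32)),cv2.boundingRect(ct))
F=plane(c,[[253,88],[268,88]],.056); print('fin far top edge',F)
E
```

```text
((648.3106689453125, 196.9868927001953), (78.7322769165039, 75.66995239257812), 22.640338897705078) [[670.07885978 247.06010962]
 [699.20763146 177.22132617]
 [626.53897855 147.00853901]
 [597.56154146 216.39816362]]
edges yaw [np.float64(22.919729823861466), np.float64(22.57563290208505)] [np.float64(22.640328782288947), np.float64(22.665647162906794)]
mask ((646.1484375, 184.4371337890625), (62.97544860839844, 51.05323791503906), 22.656465530395508) (246, 87, 52, 65)
fin far top edge [[0.66797468 0.21246047 0.056     ]
 [0.67308074 0.20022127 0.056     ]]
```

drive_tool([
  [[30,0,20,0,0,0],[29,0,25,0,0,0],[0,0,30,0,0,0],[0,0,30,0,0,0],[0,0,25,0,0,0],[0,0,20,0,0,0],[0,0,12,0,0,0],[0,0,0,0,0,0]],
])

```text
time: 6.42
position: [0.6463, 0.1949, 0.0565]
tool_rot: [0.981, 0.194, -0.004, -0.0]
ft_force: [-0.6, 0.2, 0.7]
grip_width: 0.0527
grip_force: 0.0
```

drive_tool([
  [[0,0,3,0,0,0],[0,0,3,0,0,0],[0,0,0,0,0,0]],
])

```text
time: 6.67
position: [0.6499, 0.1966, 0.0555]
tool_rot: [0.981, 0.194, 0.001, 0.0]
ft_force: [-0.5, -0.0, -0.3]
grip_width: 0.0523
grip_force: 0.0
```

drive_tool([
  [[0,0,5,0,0,0],[0,0,0,0,0,0],[0,0,0,0,0,0]],
])

```text
time: 6.92
position: [0.6492, 0.197, 0.05]
tool_rot: [0.981, 0.195, 0.0, 0.0]
ft_force: [0.5, 0.3, 0.5]
grip_width: 0.0522
grip_force: 0.0
```

drive_tool([
  [[0,0,0,0,0,0],[0,0,0,0,0,0],[0,0,0,0,0,0],[0,0,0,0,0,0],[0,0,0,0,0,0],[0,0,0,0,0,0],[0,0,0,0,0,0],[0,0,0,0,0,0]],
], gripper=0, squeeze=50)

```text
time: 7.58
position: [0.649, 0.1969, 0.0495]
tool_rot: [0.981, 0.195, -0.0, -0.0]
ft_force: [-0.1, -0.2, -1.2]
grip_width: 0.0136
grip_force: 50.0
```

drive_tool([
  [[0,0,-20,0,0,0],[0,0,-30,0,0,0],[0,0,-30,0,0,0],[0,0,-30,0,0,0],[0,0,-30,0,0,0],[0,0,0,0,0,0]],
])

```text
time: 8.08
position: [0.6531, 0.1975, 0.1967]
tool_rot: [0.981, 0.195, 0.007, 0.0]
ft_force: [2.5, 0.8, -0.0]
grip_width: 0.0136
grip_force: 50.0
```

drive_tool([
  [[-10.7,27.7,0,0,0,0.0147],[-10.7,27.7,0,0,0,0.0147],[-10.7,27.7,0,0,0,0.0147],[-10.7,27.7,0,0,0,0.0147],[-10.7,27.7,0,0,0,0.0147],[-10.7,27.7,0,0,0,0.0147]],
])

```text
time: 8.58
position: [0.646, 0.0174, 0.1886]
tool_rot: [0.989, 0.151, -0.001, -0.0]
ft_force: [0.8, -0.2, -1.5]
grip_width: 0.0135
grip_force: 50.0
```

drive_tool([
  [[-10.7,27.7,0,0,0,0.0147],[-10.7,27.7,0,0,0,0.0147],[-10.7,27.7,0,0,0,0.0147],[-10.7,27.7,0,0,0,0.0147],[-10.7,27.7,0,0,0,0.0147],[-10.7,27.7,0,0,0,0.0147],[0,0,0,0,0,0],[0,0,0,0,0,0]],
])

```text
time: 9.25
position: [0.6278, -0.1603, 0.1886]
tool_rot: [0.994, 0.106, -0.001, -0.0]
ft_force: [0.7, 0.8, -0.6]
grip_width: 0.0138
grip_force: 50.0
```

```bash
python3 - <<'E'
from h import *
c=cam('wrist'); save(c,'w4.png'); np.save('w4.npy',c,allow_pickle=True); o=sensors.get_obs();print(o['position'],o['tool_rot'],o['grip_width'])
p=o['position'];Rt=R.from_quat(o['tool_rot']).as_matrix()
print('tool shift to port axis mm',Rt.T@(np.array([.6272,-.158,p[2]])-p)*1000,'yaw',np.degrees(np.arctan2(Rt[1,0],Rt[0,0])),'tilt',Rt[:2,2])
E
```

```text
[ 0.62790115 -0.15875275  0.18864576] [ 9.94294787e-01  1.06662474e-01 -6.85622608e-04 -7.23400446e-04] 0.013465508889655892
tool shift to port axis mm [-0.52553496 -0.88433796  0.00203693] yaw 12.245975560859248 tilt [-0.00151774  0.00129229]
```

View pics/w4.png

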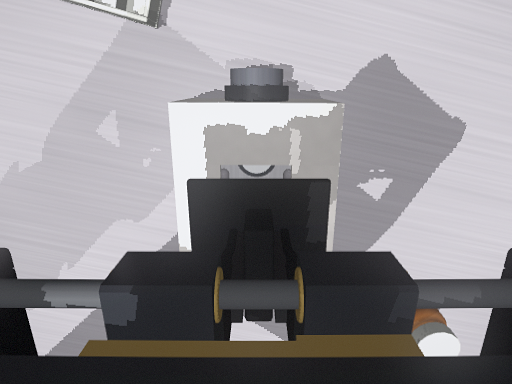

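The cover is held level over the port. Its plate's far edge runs from (188,180) to (330,180), the port's far corners are at about (221,165) and (292,165), and the box's far edge runs from (169,103) to (344,103). I'll check the relative alignment.

```bash
python3 - <<'E'
from h import *
c=np.load('w4.npy',allow_pickle=True).item()
u=np.array([np.cos(np.radians(12.4)),np.sin(np.radians(12.4))])
zt=.1886-.0285+.005
for n,px,z,k in (('plate',[[188,180],[330,180]],zt,.040),('port',[[221,165],[292,165]],.08,.028),('box',[[169,103],[344,103]],.08,.075)):
    P=plane(c,px,z)[:,:2]; d=P[0]-P[1]; print(n,np.hypot(*d),np.degrees(np.arctan2(-d[0],d[1])),'centre',P.mean(0)-k*u)
E
```

```text
plate 0.07348426442669721 12.186654290949392 centre [ 0.62724568 -0.16079163]
port 0.055116647276477075 12.180362809514646 centre [ 0.62634182 -0.15894798]
box 0.12849987606425076 12.158294055784223 centre [ 0.62613313 -0.1592522 ]
```

drive_tool([
  [[-0.5,-1.4,20,0,0,0],[0,0,18,0,0,0],[0,0,10,0,0,0],[0,0,5,0,0,0],[0,0,0,0,0,0],[0,0,0,0,0,0]],
])

```text
time: 9.8
position: [0.6282, -0.1566, 0.1367]
tool_rot: [0.994, 0.108, 0.0, 0.0]
ft_force: [0.2, -0.1, -1.0]
grip_width: 0.0138
grip_force: 50.0
```

drive_tool([
  [[0,0,3,0,0,0],[0,0,3,0,0,0],[0,0,3,0,0,0],[0,0,0,0,0,0],[0,0,0,0,0,0]],
])

```text
time: 10.22
position: [0.6277, -0.1572, 0.1275]
tool_rot: [0.994, 0.107, -0.0, -0.0]
ft_force: [0.3, -0.2, -0.0]
grip_width: 0.0134
grip_force: 50.0
```

drive_tool([
  [[0,0,2,0,0,0],[0,0,2,0,0,0],[0,0,2,0,0,0],[0,0,0,0,0,0]],
])

```text
time: 10.55
position: [0.6281, -0.1576, 0.1222]
tool_rot: [0.994, 0.108, 0.0, 0.0]
ft_force: [-1.0, 0.1, 2.3]
grip_width: 0.0134
grip_force: 50.0
```

drive_tool([
  [[0,0,2,0,0,0],[0,0,2,0,0,0],[0,0,2,0,0,0],[0,0,0,0,0,0]],
])

```text
time: 10.88
position: [0.628, -0.1575, 0.1162]
tool_rot: [0.994, 0.107, 0.0, 0.0]
ft_force: [-1.0, 0.4, 1.2]
grip_width: 0.0136
grip_force: 50.0
```

drive_tool([
  [[0,0,2,0,0,0],[0,0,2,0,0,0],[0,0,2,0,0,0],[0,0,1,0,0,0],[0,0,0,0,0,0],[0,0,0,0,0,0]],
])

```text
time: 11.38
position: [0.6277, -0.1571, 0.1086]
tool_rot: [0.994, 0.108, -0.0, -0.0]
ft_force: [-0.5, -0.3, 0.2]
grip_width: 0.0137
grip_force: 50.0
```

drive_tool([
  [[0,0,1,0,0,0],[0,0,1,0,0,0],[0,0,0,0,0,0],[0,0,0,0,0,0]],
])

```text
time: 11.72
position: [0.6277, -0.1571, 0.1085]
tool_rot: [0.994, 0.108, 0.0, 0.0]
ft_force: [-3.7, 0.3, 11.0]
grip_width: 0.0137
grip_force: 50.0
```

drive_tool([
  [[0,0,0,0,0,0],[0,0,0,0,0,0],[0,0,0,0,0,0],[0,0,0,0,0,0]],
])

```text
time: 12.05
position: [0.6277, -0.1571, 0.1085]
tool_rot: [0.994, 0.108, 0.0, 0.0]
ft_force: [-3.0, 0.6, 10.4]
grip_width: 0.0135
grip_force: 50.0
```

```bash
python3 - <<'E'
from h import *
c=cam('side'); u,v=proj(c,[.627,-.158,.08])[0].astype(int)
save(dict(img=cv2.resize(c['img'][v-50:v+50,u-65:u+65],None,fx=6,fy=6,interpolation=cv2.INTER_CUBIC)),'s5.png')
o=sensors.get_obs();print(o['position'],o['ft_force'],o['grip_force'])
E
```

```text
[ 0.62768878 -0.15711349  0.10850351] [-3.25325782  0.74423176 11.15230275] 50.000181226059794
```

View pics/s5.png

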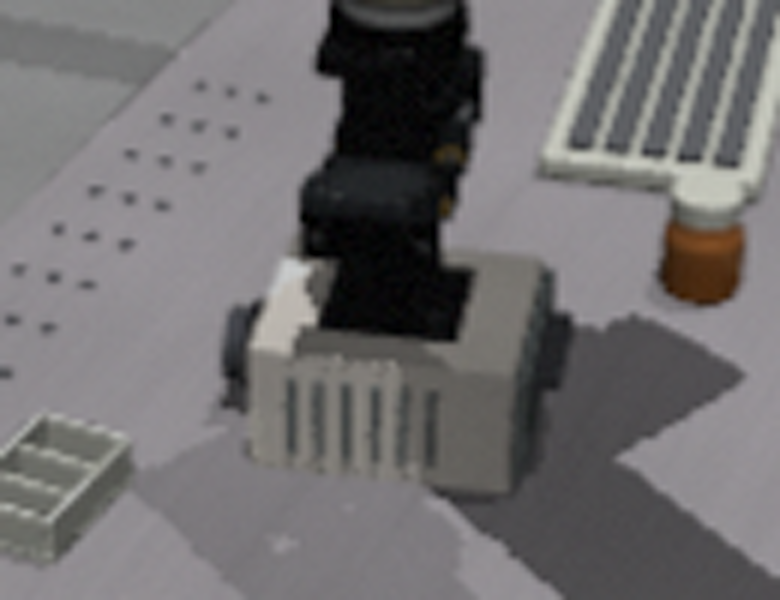

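The side crop shows the cover flush on the box top, with its near edge around (395,335). The drawer is closed (its front at about (545,380)), and the jar and tray are undisturbed. The push is a steady 11 N or so, so I'm handing in.

```bash
python3 -c "
from rig import ticket
print(ticket.hand_in())"
```

```text
the job is handed in; nothing more can be done
None
```

I closed the drawer onto its detent, snapped the 80 × 76 mm cover flush into the port, and handed in while still gripping it and pressing down with about 11 N; the hand-in gave no verdict.

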